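Secure the bottle rack in the trolley's ratchet clamp

TASK

The bottle rack must not wander when the trolley is rolled: slide its tongue into the throat of the hold-down clamp until it rests against the stop without ramming it, then turn the clamp's ratchet thimble clockwise until the ratchet slips, and stop soon after it slips (from a sixteenth to a quarter of a turn of slip). Let the screw do the pressing, do not push the thimble down with the arm; then let go of everything and leave the other things on the trolley where they are.

Things in the scene. Friction and masses are not known exactly. Their poses are not given: they have to be found in the camera images.
- rack: Loose bamboo bottle rack, 0.4-0.75 kg. Origin: centre of underside, z up. Base board 130 (x) x 170 (y) x 12 mm. A flat tongue 12 thick, 50 wide (last 12 mm: 42 wide) sticks out of the middle of its +y edge on the trolley top, ending 155 mm from the origin. Slotted posts at x = -48 and +48 mm, 60 high, carry the top bar (see rack_grip).
- tongue_tip (a point): Middle of the tongue's end face: rack frame (0, 155, 6) mm.
- rack_grip (a point): Middle of the rack's top bar, rack frame (0, 0, 73) mm, axes as the rack's. The bar is 112 mm long in x, 14 mm wide in y, from 61 to 85 mm high, free below: the place to grip the rack, across y, from above.
- clamp: Dark steel hold-down clamp fixed to the trolley, z up. Origin: foot of the stop face, 0 to 6 mm above the trolley top. The throat opens to -y: the tongue enters along the clamp's +y, rack axes parallel to the clamp's, between two cheeks 56 mm apart, 20 high, reaching 34 mm out from the stop. Arm above the throat: 34 wide, underside 40, top 55 mm high, ends 50 mm out.
- stop: Steel stop plate at the back of the throat; same frame as the clamp, face at y = 0.
- seat (a point): Point on the stop face, clamp frame (0, 0, 6) mm: the tongue's end comes here when home.
- jaw: The clamp's non-turning foot, a rubber disc 28 mm across on the vertical screw at clamp (0, -30) mm. Origin on the screw axis, 16.5 mm below the foot's underside. It starts 4.5 to 10.5 mm above a tongue lying on the trolley and goes down 5 mm per radian of clockwise turn (seen from above). The screw needs 0.16 N m to turn free and stays where it is left.
- thimble_top (a point): Centre of the thimble's top face, on the screw axis. The thimble is a vertical ribbed aluminium drum, 32 mm across, 50 tall below this point, with a small radial bar on top that shows its turning; under it a 24 mm collar with a pointer turns with the screw. It goes down with the screw, 5 mm per radian, until the foot grips; then the screw stops and the thimble slips.
- thimble (a joint): Slip of the ratchet: turn of the thimble relative to the screw, rad, 0 at the start, growing when the thimble is turned clockwise (from above) past the screw. It slips at 0.27 N m, which leaves the foot pressing with some 18 to 28 N. Turning anticlockwise unscrews the clamp. A grip that holds the thimble up instead of letting it sink makes the ratchet slip too early.
- bucket: Bystander: steel ice bucket with closed flip-top lid, 160 mm across, 166 mm high; leave alone. Origin: centre of underside.
- strawcup: Bystander: hard silicone straw cup, 78 mm across, about 170 mm high with its straw. Origin: centre of underside.
- tumbler1: Bystander: squat glass tumbler, 80 mm across, 85 mm high. Origin: centre of underside.
- tumbler2: Bystander: squat glass tumbler like the other. Origin: centre of underside.

How it is judged:
On the way, in this order (a step that is already met when the one before it is completed fails the run):
1. the rack's tongue is home against the stop, flat on the trolley (horizontal distance between tongue_tip and seat below 0.006 m and angle between the y axis of rack and the y axis of clamp, either way round below 0.1 rad and angle between rack's own z axis and vertical below 0.05 rad), for 0.2 s.
2. the thimble has been turned until the ratchet slipped with the foot on the tongue (value of joint thimble above 0.3 rad and contact force between jaw and rack above 12 N), for 0.2 s.
At the end, for the whole second after the job is handed in: The tongue's end is within 7 mm of the seat, the rack parallel to the clamp within 0.1 rad, flat within 0.05 rad and at rest; the foot presses on the tongue with more than 12 N; the ratchet has slipped by 0.3 to 1.75 rad; the robot touches nothing (all of step 2 and horizontal distance between tongue_tip and seat below 0.007 m and angle between the y axis of rack and the y axis of clamp, either way round below 0.1 rad and angle between rack's own z axis and vertical below 0.05 rad and value of joint thimble below 1.75 rad and linear speed of rack below 0.01 m/s).
It fails at once if the tongue is rammed against the stop with more than 30 N (contact force between stop and rack above 30 N).
It fails at once if the foot is pressed on the tongue with more than 45 N (contact force between jaw and rack above 45 N).
It fails at once if the ratchet is turned on for more than 1.9 rad of slip (value of joint thimble above 1.9 rad).
It fails at once if a bystander is moved by more than 15 mm (distance of any of bucket, strawcup, tumbler1, tumbler2 from where it was at the start of the episode above 0.015 m).
It also fails if it takes over 72 s, if anything falls off the work surface, if the arm or the gripper's body presses on something with over 40 N, if the wrist force passes 120 N, or if a joint passes its speed limit or range.

ROBOT

A 7-joint arm with a two-finger parallel gripper is mounted at the origin on the work surface. World frame = base frame: x ahead of the robot, y to its left, z up, the work surface at z = 0. Lengths are in m, angles in rad, forces in N, time in s.
With the tool pointing down it reaches from about 0.35 to 0.9 m from the base axis. Payload 19.9 kg.
Tool frame: the origin (TCP) lies between the finger pads; the fingertips stand 19 mm ahead of it and the grasp point (between the pads) is the TCP; x points along the fingers, y is the direction in which the jaws open and shut, and the axes are right-handed (so a half turn about x gives the same grasp; the last joint's range is limited). The gripper opens to 94 mm and grips with 3 to 60 N. Pads are 16 mm wide; open, the fingers measure 119 mm over their backs; the gripper's body (75 mm by 177 mm) begins 78 mm behind the grasp point.
Start: joints at [1.129, 0.417, -0.01, 1.614, 0.005, 1.111, -0.053], TCP at [0.244, -0.575, 0.224] pointing down, gripper open.
Joint ranges: [-2.81, 2.81], [-0.39, 2.02], [-1.27, 1.25], [0.06, 2.57], [-1.19, 4.33], [0.19, 2], [-2.82, 2.82]. Speed limits (rad/s): [1.89, 1.89, 2.39, 2.39, 3.01, 3.01, 3.01].

INTERFACE

Orientations are given as [roll, pitch, yaw] about the fixed x, y, z axes, in that order (R = Rz(yaw) Ry(pitch) Rx(roll)).
In Python, from cell import bot gives the robot as it stands. Calls block until the motion is done:
- bot.goto(position, orientation): joint-space move of the TCP to a pose.
- bot.move_linear(position, attitude=None, speed=0.15): straight line of the TCP; attitude=None keeps the orientation; speed is the mean speed in m/s.
- bot.movej(angles): joint-space move.
- bot.command_gripper(opening, grip_force=None): finger opening in m; grip_force is the grip in N (None keeps the last); returns when the fingers have stopped.
- bot.hold(seconds).
- bot.solve_ik(position, orientation): joint angles nearest the present ones, or None.
- bot.read_camera(name): name is "scene" or "top"; returns a dict with "frame" (400x640x3 uint8, red, green, blue), "K" (3x3 intrinsics, pixels), "R" (3x3) and "t" (3): a world point X has camera coordinates R X + t. Camera axes: x right, y down, z forward; pixel columns grow to the right and rows downward; lengths in m; the calibration is good to about 2 mm. A picture is of the moment at which its call begins. There is no depth.
A pose or a line that the arm cannot do raises bot.Unreachable and nothing moves.
- bot.sign_off(): hands the job in, once; it reports no verdict.
Readings, each from a call of its own:
- bot.get_time(): time.
- bot.get_joint_positions(): joint angles.
- bot.get_dq(): joint speeds.
- bot.get_joint_torque(): joint torques, N m.
- bot.get_tool_pos(): TCP position.
- bot.get_orientation(): TCP orientation.
- bot.get_contact_force(): force on the tool from outside, world axes, zero at the start.
- bot.get_torque(): the same for the moment, N m.
- bot.get_grip_width(): finger opening in m.
Only numpy, scipy, OpenCV 4.12 (cv2) and the standard library are available. Lean on these libraries where they do the work, as an engineer would, in place of code of your own. Each camera call takes 0.05 s, during which the arm holds its last target.

## Working session

There is one attempt and no reset: what is moved stays moved. The work goes in short steps, each a Python script; the robot and the scene stay as the last script left them, time stands still between calls to the robot, and variables do not carry over. Pictures are saved under pics/ and viewed, and the job is handed in when it is done.

```bash
ls; mkdir -p pics; python3 - <<'E'
from cell import bot
import cv2,numpy as np
for n in("scene","top"):
    d=bot.read_camera(n); cv2.imwrite(f"pics/{n}0.png",cv2.cvtColor(d["frame"],cv2.COLOR_RGB2BGR))
    print(n,d["K"].tolist(),d["R"].tolist(),d["t"].tolist(), -d["R"].T@d["t"])
print(bot.get_time(),bot.get_tool_pos(),bot.get_orientation(),bot.get_grip_width(),bot.get_contact_force())
E
```

```text
pics
scene [[396.40890867664274, 0.0, 319.02173414217424], [0.0, 396.40890867664274, 205.28388889647786], [0.0, 0.0, 1.0]] [[-0.5091624307341331, 0.8606466615703244, -0.006398676172793159], [0.7050977490674097, 0.41285263059125504, -0.5765326267211185], [-0.49354917018366157, -0.2980604457853071, -0.8170490727424412]] [0.3623858744495892, -0.3703852832333245, 1.2907254843313454] [1.08270759 0.22574256 0.84336565]
top [[503.68506137222204, 0.0, 324.8267666634069], [0.0, 503.68506137222204, 207.44536124176878], [0.0, 0.0, 1.0]] [[-0.01074859855014445, -0.9999421106536988, -0.0004929205150638406], [-0.9974800699493563, 0.010756702594661906, -0.0701270518638632], [0.07012829445405612, -0.00026208913814449245, -0.9975379459580718]] [-0.026752232406754416, 0.6227833701000514, 1.309404635048502] [ 0.52910014 -0.0331066   1.34984159]
0.1 [ 0.24370468 -0.57518554  0.22390569] [-1.46308855  1.56971148  2.07933056] 0.09406338513834732 [ 0.45353167  0.57891869 -0.04007154]
```

View pics/scene0.png

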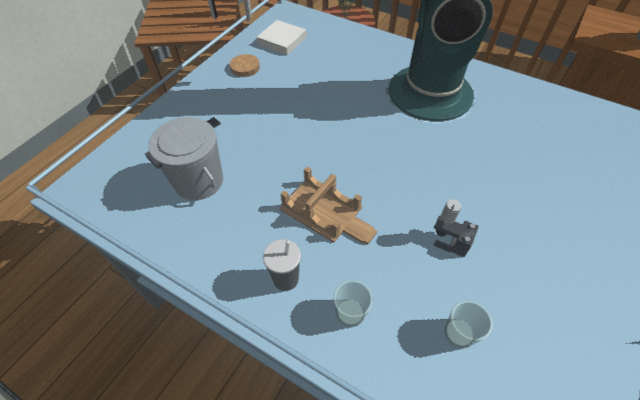

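View pics/top0.png

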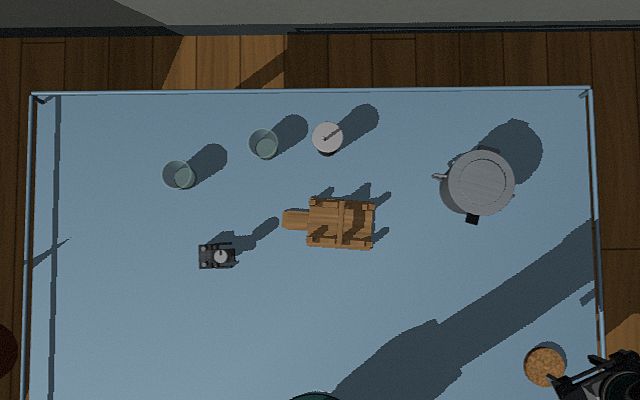

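The top view shows the rack at about (340,223) with its tongue to the left ending at (284,219). The clamp is at about (215,256) with its thimble at (221,257), and its throat opens right. I'll enlarge both views to measure.

```bash
python3 - <<'E'
import cv2
a=cv2.imread("pics/top0.png")
cv2.imwrite("pics/t_r.png",cv2.resize(a[185:265,270:390],None,fx=6,fy=6,interpolation=cv2.INTER_CUBIC))
cv2.imwrite("pics/t_c.png",cv2.resize(a[225:285,185:265],None,fx=9,fy=9,interpolation=cv2.INTER_CUBIC))
b=cv2.imread("pics/scene0.png")
cv2.imwrite("pics/s_c.png",cv2.resize(b[190:265,415:495],None,fx=8,fy=8,interpolation=cv2.INTER_CUBIC))
E
```

```text
(no output)
```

View pics/t_r.png

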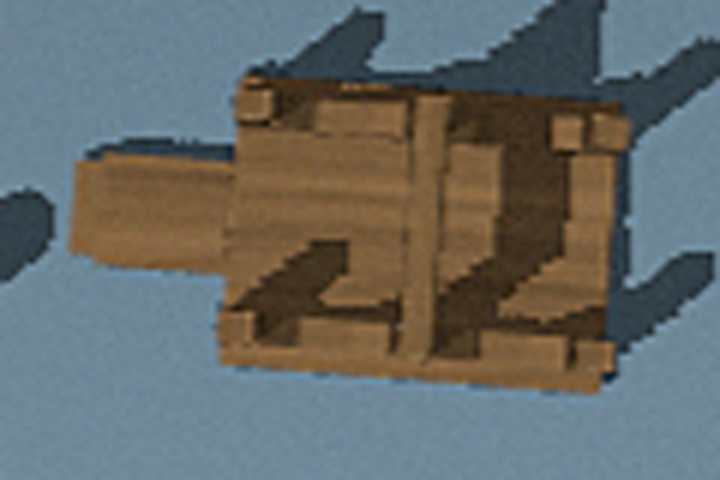

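View pics/t_c.png

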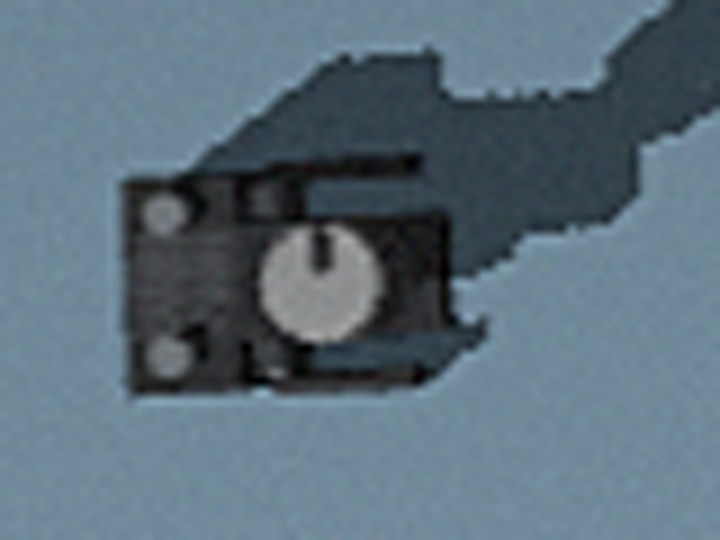

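View pics/s_c.png

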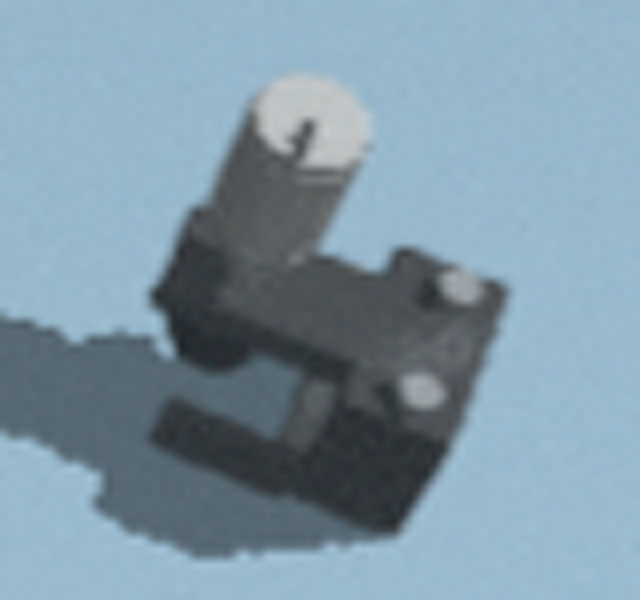

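```bash
cat > h.py <<'E'
from cell import bot
import cv2,numpy as np
def cam(n): return bot.read_camera(n)
def ray(d,uv,z):
    uv=np.atleast_2d(np.asarray(uv,float)); 
    p=np.c_[uv,np.ones(len(uv))]@np.linalg.inv(d["K"]).T@d["R"]
    C=-d["R"].T@d["t"]; s=(z-C[2])/p[:,2]
    return C+p*s[:,None]
def proj(d,X):
    x=np.atleast_2d(X)@d["R"].T+d["t"]; x=x@d["K"].T; return x[:,:2]/x[:,2:]
def tri(ds,uvs):
    A=[];b=[]
    for d,uv in zip(ds,uvs):
        P=d["K"]@np.c_[d["R"],d["t"]]
        for i in(0,1):
            r=uv[i]*P[2]-P[i]; A.append(r[:3]); b.append(-r[3])
    return np.linalg.lstsq(np.array(A),np.array(b),rcond=None)[0]
def blob(mask,near=None):
    n,l,s,c=cv2.connectedComponentsWithStats(mask.astype(np.uint8))
    k=[i for i in range(1,n) if s[i,4]>15]
    if near is not None: i=min(k,key=lambda i:np.hypot(*(c[i]-near)))
    else: i=max(k,key=lambda i:s[i,4])
    return l==i,c[i],s[i]
def brown(f,roi):
    x0,y0,x1,y1=roi; f=f.astype(int); m=(f[...,0]>f[...,2]+10); r=np.zeros_like(m); r[y0:y1,x0:x1]=m[y0:y1,x0:x1]; return r
def sub_edge(): pass
E
python3 - <<'E'
from h import *
t=cam("top"); s=cam("scene")
# thimble top
for d,c0 in((t,(220,256)),(s,(454,205))):
    f=d["frame"].astype(int); x,y=c0
    print(f[y-8:y+9:2,x-8:x+9:2].tolist()) if 0 else None
    g=f.min(2); sat=f.max(2)-g
    m=(g>135)&(sat<25); 
    r=np.zeros_like(m); r[y-15:y+16,x-15:x+16]=m[y-15:y+16,x-15:x+16]
    b,c,st=blob(r,c0); cn=cv2.findContours(b.astype(np.uint8),0,1)[0][0]
    (h)=cv2.convexHull(cn); e=cv2.fitEllipse(h); print(c,st,e, cv2.minEnclosingCircle(cn))
    d["c"]=e[0]
T=tri((t,s),(t["c"],s["c"])); print("thimble",T,proj(t,T)-t["c"],proj(s,T)-s["c"])
# rack
b,c,st=blob(brown(t["frame"],(270,185,390,265))); print(c,st)
cn=max(cv2.findContours(b.astype(np.uint8),0,1)[0],key=len)[:,0]
X=ray(t,cn,0.012)[:,:2]
tong=X[(cn[:,0]<305)]
for lo,hi in((286,290),(290,294),(294,298),(298,302),(302,306)):
    for k in range(lo,hi,2):
        r=np.where(b[:,k])[0]; print(k,r.min(),r.max(),end=' | ')
print()
for k in range(212,230,2):
    r=np.where(b[k])[0]; print(k,r.min(),r.max(),end=' | ')
print()
E
```

```text
[220.125      256.82954545] [215 251  11  12  88] ((220.17288208007812, 256.2286682128906), (11.306452751159668, 11.888073921203613), 5.56046724319458) ((220.1842041015625, 256.2894592285156), 5.992352485656738)
[453.7008547  204.60683761] [447 199  14  12 117] ((453.6119384765625, 204.74681091308594), (10.709314346313477, 14.450177192687988), 111.89139556884766) ((453.5, 205.0), 7.159010887145996)
thimble [0.49965046 0.2203753  0.12845417] [[ 0.06591314 -0.01767523]] [[0.11671108 0.01138037]]
[333.85797342 223.1148948 ] [ 281  197   94   54 3612]
286 212 228 | 288 210 228 | 290 211 229 | 292 211 229 | 294 211 229 | 296 211 229 | 298 211 229 | 300 211 229 | 302 212 229 | 304 212 230 | 
212 283 372 | 214 283 372 | 216 282 372 | 218 282 372 | 220 282 372 | 222 282 371 | 224 282 371 | 226 281 371 | 228 286 371 |
```

```bash
python3 - <<'E'
from h import *
t=cam("top")
b,c,st=blob(brown(t["frame"],(270,185,390,265)))
def fit(p,lab):
    X=ray(t,p,0.012)[:,:2]
    vx,vy,x0,y0=cv2.fitLine(X.astype(np.float32),cv2.DIST_HUBER,0,1e-4,1e-4).ravel()
    r=(X-[x0,y0])@np.array([-vy,vx]); print(lab,"dir",vx,vy,"pt",x0,y0,"rms",r.std()); return np.array([vx,vy]),np.array([x0,y0])
low=lambda ks:np.array([(k,np.where(b[:,k])[0].max()+.5) for k in ks],float)
up=lambda ks:np.array([(k,np.where(b[:,k])[0].min()-.5) for k in ks],float)
lf=lambda ks:np.array([(np.where(b[k])[0].min()-.5,k) for k in ks],float)
fit(low(range(309,369)),"base -x edge")
fit(low(range(288,305)),"tongue -x edge"); fit(up(range(288,306)),"tongue +x edge")
fit(lf(range(212,227)),"tip")
fit(lf(range(233,244)),"base +y edge low")
f=t["frame"]
# clamp
x0,y0,x1,y1=185,225,265,285
g=f.astype(int).max(2)[y0:y1,x0:x1]
np.set_printoptions(linewidth=300)
print(g[14:50,10:70])
E
```

```text
base -x edge dir 0.08778899 0.9961391 pt 0.5155697 -0.0684971 rms 0.0007741097827370109
tongue -x edge dir 0.04412001 0.99902624 pt 0.56497985 0.039445788 rms 0.0010066037929169448
tongue +x edge dir 0.09448001 0.99552673 pt 0.6152994 0.04362147 rms 0.0008368000672508896
tip dir 0.9914826 -0.1302391 pt 0.5933423 0.08178418 rms 0.0009204363217522983
base +y edge low dir 0.9898148 -0.14236072 pt 0.5435475 0.017585365 rms 0.0011300092909468287
[[153 152 151 ...  71  73  79]
 [153 151 152 ...  73  72  72]
 [154 149 153 ...  77  74  76]
 ...
 [154 154 151 ... 154 155 151]
 [152 153 154 ... 153 153 158]
 [155 152 153 ... 154 154 153]]
```

```bash
python3 - <<'E'
from h import *
import sys
np.set_printoptions(linewidth=400,threshold=sys.maxsize)
t=cam("top");f=t["frame"].astype(int)
print((f[240:274,195:245,2]-f[240:274,195:245,0]))
s=cam("scene")["frame"].astype(int)
cv2.imwrite("pics/diff.png",cv2.resize(np.clip((f[225:285,185:265,2]-f[225:285,185:265,0])*4,0,255).astype(np.uint8),None,fx=9,fy=9,interpolation=0))
cv2.imwrite("pics/diffs.png",cv2.resize(np.clip((s[190:265,415:495,2]-s[190:265,415:495,0])*4,0,255).astype(np.uint8),None,fx=8,fy=8,interpolation=0))
E
```

```text
[[41 44 42 41 42 41 43 44 44 44 42 38 42 41 44 30 22 24 19 27 21 25 25 25 22 24 19 25 27 23 27 25 26 26 26 22 25 20 24 24 25 23 23 26 24 28 26 23 19 19]
 [43 40 40 41 39 42 40 43 41 40 41 43 43 28 18 18 25 23 23 21 25 22 22 27 23 27 25 22 24 24 26 19 21 22 26 26 25 26 22 22 25 26 21 23 19 23 24 21 23 23]
 [44 45 41 42 38 44 42 42 42 41 40 46 27 20 25 27 24 23 26 25 23 26 27 24 23 21 16 18 16  9 17 11 15 14  8  4  3 18 24 26 25 24 22 22 23 20 22 25 24 22]
 [45 43 44 43 45 45 41 49 48 44 49 31 19 21 24 28 29 22 29 10  2 -6 -4  1 -4 -5 -3 -5 -2 -1 -5 -1  7  0  1 -2  2 23 23 23 23 25 22 23 24 21 20 23 27 21]
 [43 42 43 44 39 32 34 33 35 24 13 10  6  9  9  7  5  7  1  0  2 -3  4  4  4  0 12 -1 -1  1  2  7 10  8  4  8 18 21 24 20 23 21 23 22 24 23 25 22 25 23]
 [41 41 44 22  3 -3  0 -1 -2  2 -4 -5  2  2  4  2  0 -2 10  3  8 -1 -3  4 15 27 27 27 26 30 28 25 22 27 27 27 21 22 23 20 19 22 22 23 24 24 23 24 22 23]
 [41 39 46 21 -3  6  2 -1  1  5  0  2 -1  5  3  5  1 -2  6  6  8  5  2  8 21 21 25 22 24 25 20 23 22 25 26 28 23 26 27 22 20 26 25 23 20 22 25 22 26 21]
 [45 43 45 27  6  4  5 10 12 
[... 3402 characters left out ...]
48 46 48 48 49 44 47 45 46 50 46 48 46 42 45 43 43 43 39 44 41 42 43 43 39 41 40 39 42]
 [41 41 42 43 43 44 43 44 42 42 42 42 42 41 44 45 42 41 43 42 42 42 43 43 46 41 43 41 43 41 43 39 43 43 44 40 45 42 41 44 39 44 42 42 39 44 42 43 40 39]
 [41 40 43 42 44 44 41 42 42 44 40 42 41 41 44 41 39 41 40 44 41 43 42 40 42 42 41 43 41 41 40 39 44 40 41 44 41 39 38 39 41 44 41 41 42 42 43 42 40 44]
 [39 43 42 41 44 43 39 41 40 40 41 40 44 43 41 39 44 41 42 46 43 39 43 42 42 43 42 44 42 44 43 42 43 43 43 41 40 43 44 40 43 44 44 43 41 40 44 43 44 42]
 [42 42 43 43 43 42 44 42 43 41 43 42 44 40 40 43 44 42 42 41 42 45 39 43 44 43 40 43 41 42 41 39 42 42 40 43 39 41 38 41 39 44 40 42 41 39 40 41 40 38]]
```

View pics/diff.png

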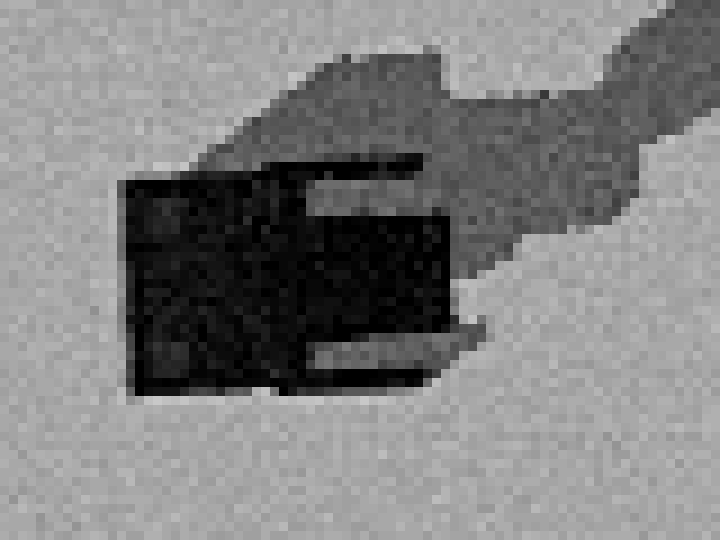

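View pics/diffs.png

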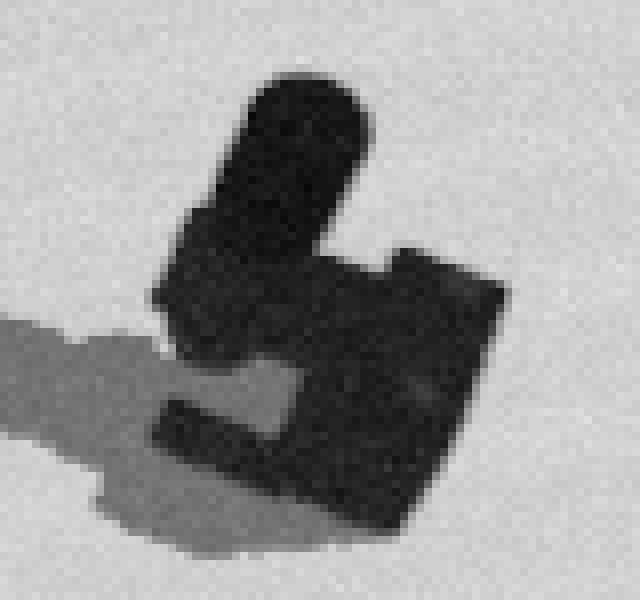

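```bash
cat >> h.py <<'E'
def subline(img,scan,rng,lo,hi,ref_in,ref_out):
    """scan 'c': for each column in rng, fraction sum over rows lo..hi. returns edge position assuming inside fraction monotone; inside = toward hi"""
    out=[]
    for k in rng:
        v=img[lo:hi,k] if scan=='c' else img[k,lo:hi]
        fr=np.clip((v-ref_out)/(ref_in-ref_out),0,1)
        e=hi-.5-fr.sum(); out.append((k,e) if scan=='c' else (e,k))
    return np.array(out,float)
def fitl(d,p,z,lab=""):
    X=ray(d,p,z)[:,:2]
    vx,vy,x0,y0=cv2.fitLine(X.astype(np.float32),cv2.DIST_HUBER,0,1e-4,1e-4).ravel().astype(float)
    r=(X-[x0,y0])@np.array([-vy,vx]); a=np.arctan(vy/vx) if abs(vx)>abs(vy) else -np.arctan(vx/vy)
    print(lab,"yaw %.4f pt %.4f %.4f rms %.2fmm"%(a,x0,y0,r.std()*1e3)); return a,np.array([x0,y0])
E
python3 - <<'E'
from h import *
t=cam("top");f=t["frame"].astype(float); D=f[...,2]-f[...,0]
fitl(t,subline(D,'r',range(246,267),195,203,3,43),.055,"back")
fl=D[:, ::-1]
def flipr(img,rng,lo,hi,i,o): # inside toward lo
    p=subline(img[:,::-1],'r',rng,640-hi,640-lo,i,o); p[:,0]=639-p[:,0]; return p
def flipc(img,rng,lo,hi,i,o):
    p=subline(img[::-1],'c',rng,400-hi,400-lo,i,o); p[:,1]=399-p[:,1]; return p
fitl(t,flipr(D,range(250,256),231,239,1,22),.055,"arm end")
fitl(t,subline(D,'c',range(220,234),246,252,0,25),.055,"arm +x")
fitl(t,flipc(D,range(226,234),256,264,1,25),.055,"arm -x")
fitl(t,subline(D,'c',range(219,231),264,268,0,25),.02,"cheek -x inner")
fitl(t,flipc(D,range(219,231),243,247,0,25),.02,"cheek +x inner")
fitl(t,flipc(D,range(200,212),264,271,3,46),.055,"block -x side")
fitl(t,subline(D,'c',range(216,231),239,244,-2,23),.02,"cheek +x outer")
E
```

```text
back yaw 0.0307 pt 0.4993 0.2914 rms 0.48mm
arm end yaw -0.0283 pt 0.5070 0.2000 rms 0.46mm
arm +x yaw 0.0214 pt 0.5175 0.2179 rms 0.28mm
arm -x yaw 0.1520 pt 0.4850 0.2119 rms 0.75mm
cheek -x inner yaw 0.0340 pt 0.4727 0.2292 rms 0.94mm
cheek +x inner yaw 0.0396 pt 0.5278 0.2315 rms 0.40mm
block -x side yaw 0.0139 pt 0.4677 0.2727 rms 0.42mm
cheek +x outer yaw 0.0276 pt 0.5339 0.2355 rms 0.21mm
```

```bash
cat >> h.py <<'E'
from scipy.spatial.transform import Rotation as Ro
def down(a):
    x=np.array([0,0,-1.]);y=np.array([np.cos(a),np.sin(a),0]);z=np.cross(x,y)
    return Ro.from_matrix(np.c_[x,y,z]).as_euler('xyz')
def st(msg=""):
    print(msg,"t%.2f"%bot.get_time(),"p",np.round(bot.get_tool_pos(),4),"F",np.round(bot.get_contact_force(),2),"M",np.round(bot.get_torque(),3),"w%.4f"%bot.get_grip_width())
E
python3 - <<'E'
from h import *
print(Ro.from_euler('xyz',bot.get_orientation()).as_matrix().round(3))
for a in np.arange(-180,180,45):
    for p in([.5,.22,.112],[.58,-.073,.073]):
        q=bot.solve_ik(p,down(np.radians(a))); print(a,p[0],None if q is None else np.round(q,2))
E
```

```text
[[-0.     0.39  -0.921]
 [ 0.    -0.921 -0.39 ]
 [-1.    -0.     0.   ]]
-180 0.5 [ 0.34  0.68 -1.09  1.88  0.71  1.03  2.09]
-180 0.58 [-0.67  0.84  1.08  1.86 -0.88  1.02 -2.35]
-135 0.5 [-1.16  0.58  0.9   1.93 -0.58  0.91 -2.32]
-135 0.58 [ 0.14  0.53 -0.09  1.83  0.06  0.78 -2.34]
-90 0.5 [ 0.07  0.51 -0.69  1.89  0.41  0.89 -2.39]
-90 0.58 [ 0.25  0.54 -0.23  1.83  0.17  0.79 -1.64]
-45 0.5 [ 0.27  0.61 -0.96  1.88  0.61  0.97 -1.76]
-45 0.58 [ 0.41  0.57 -0.44  1.82  0.32  0.82 -0.98]
0 0.5 [ 0.32  0.66 -1.05  1.88  0.68  1.01 -1.03]
0 0.58 [ 0.51  0.6  -0.57  1.82  0.42  0.85 -0.27]
45 0.5 [ 0.33  0.67 -1.07  1.88  0.7   1.02 -0.26]
45 0.58 [ 0.6   0.64 -0.7   1.81  0.52  0.88  0.44]
90 0.5 [ 0.34  0.69 -1.09  1.88  0.72  1.03  0.51]
90 0.58 [ 0.56  0.62 -0.64  1.82  0.47  0.87  1.26]
135 0.5 [ 0.34  0.68 -1.09  1.88  0.71  1.03  1.3 ]
135 0.58 [ 0.84  0.83 -1.09  1.81  0.85  1.06  1.78]<sys>:0: UserWarning: Gimbal lock detected. Setting third angle to zero since it is not possible to uniquely determine all angles.
```

```bash
python3 -W ignore - <<'E'
from h import *
a=-np.pi/2-.088
p=bot.get_tool_pos()
bot.move_linear([p[0],p[1],.33],speed=.25)
bot.goto([.58,-.073,.22],down(a)); st("above")
bot.move_linear([.58,-.073,.10],speed=.15)
bot.move_linear([.58,-.073,.073],speed=.06); st("at")
for n in("scene","top"): cv2.imwrite(f"pics/{n}1.png",cv2.cvtColor(cam(n)["frame"],cv2.COLOR_RGB2BGR))
E
```

```text
above t3.17 p [ 0.58   -0.0739  0.22  ] F [-0.7   0.1  -0.17] M [ 0.025  0.015 -0.017] w0.0938
at t4.72 p [ 0.58   -0.0729  0.0729] F [ 0.85 -1.17  0.78] M [-0.03   0.055 -0.045] w0.0942
```

View pics/scene1.png

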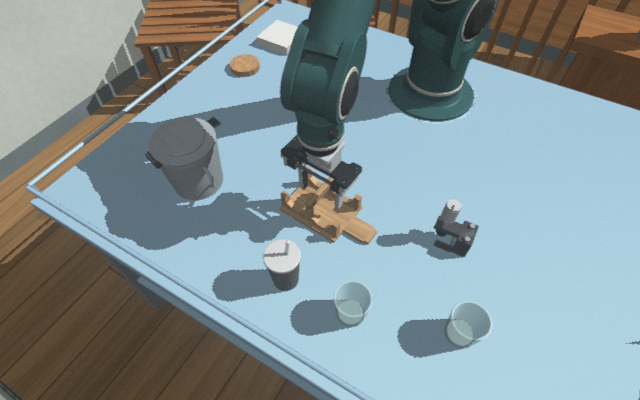

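View pics/top1.png

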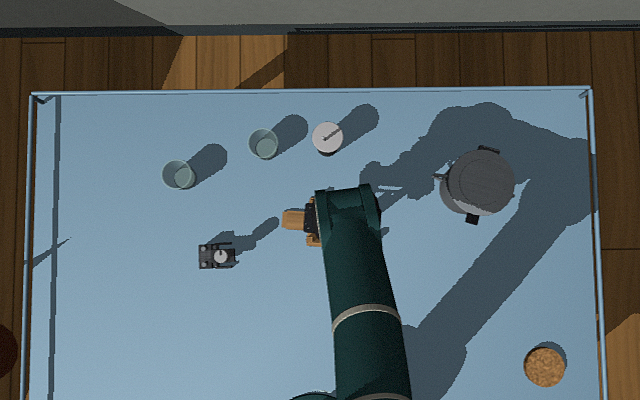

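The gripper straddles the bar (about (325,185) in scene) and the tongue stays visible at (293,220) in top. Next I grip and slide to the pre-entry pose.

```bash
python3 -W ignore - <<'E'
from h import *
bot.command_gripper(0.0,25); st("closed")
bot.move_linear([.5435,-.015,.073],down(-np.pi/2-.03),speed=.06); st("mid")
bot.move_linear([.505,.043,.073],down(-np.pi/2+.03),speed=.06); st("pre")
bot.hold(.2)
for n in("scene","top"): cv2.imwrite(f"pics/{n}2.png",cv2.cvtColor(cam(n)["frame"],cv2.COLOR_RGB2BGR))
a=cv2.imread("pics/top2.png"); cv2.imwrite("pics/top2z.png",cv2.resize(a[225:285,190:310],None,fx=6.5,fy=6.5,interpolation=cv2.INTER_CUBIC))
E
```

```text
closed t6.03 p [ 0.58  -0.073  0.073] F [-0.06  0.47 -0.17] M [ 0.022 -0.007  0.004] w0.0139
mid t7.32 p [ 0.5435 -0.0149  0.073 ] F [-1.23  2.93 -0.47] M [ 0.578  0.374 -0.018] w0.0138
pre t8.62 p [0.5051 0.0428 0.073 ] F [-0.32  0.78 -2.5 ] M [ 0.197  0.15  -0.047] w0.0138
```

View pics/top2z.png

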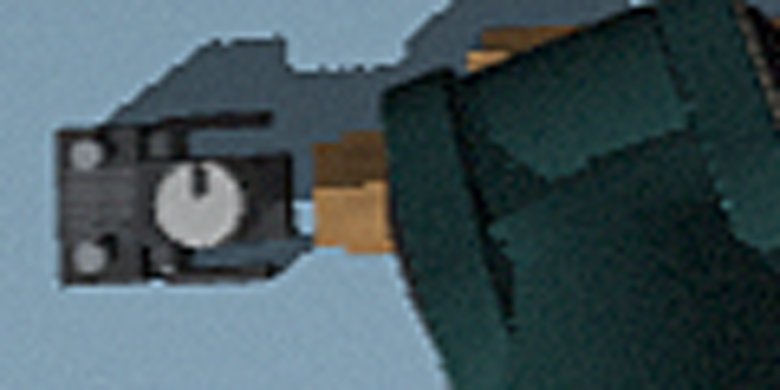

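View pics/scene2.png

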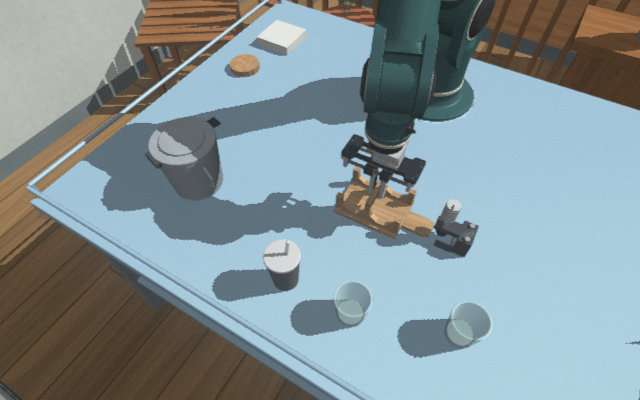

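```bash
python3 -W ignore - <<'E'
from h import *
d=cam("top"); f=d["frame"].astype(int)
b,c,s=blob(brown(f,(230,235,252,275))); print(c,s)
m=(f[...,0]>f[...,2]-2)
for k in range(238,250): 
    r=np.where(b[:,k])[0]; lo,hi=r.min()-.5,r.max()+.5
    X=ray(d,[[k,lo],[k,hi]],.012); print(k,lo,hi,X[:,0].round(4),"mid",X.mean(0).round(4)[:2])
for k in range(244,266,3):
    r=np.where(b[k])[0]; 
    if len(r): print(k,r.min(),ray(d,[r.min()-.5,k],.012).round(4))
E
```

```text
[243.84761905 254.4047619 ] [238 245  13  19 210]
238 246.5 262.5 [0.5219 0.4798] mid [0.5009 0.1976]
239 246.5 262.5 [0.5219 0.4798] mid [0.5008 0.1949]
240 246.5 262.5 [0.5219 0.4797] mid [0.5008 0.1923]
241 246.5 262.5 [0.5219 0.4797] mid [0.5008 0.1896]
242 246.5 262.5 [0.5218 0.4797] mid [0.5008 0.187 ]
243 244.5 263.5 [0.5271 0.477 ] mid [0.5021 0.1843]
244 244.5 263.5 [0.5271 0.477 ] mid [0.502  0.1817]
245 244.5 263.5 [0.527 0.477] mid [0.502  0.1791]
246 244.5 263.5 [0.527  0.4769] mid [0.502  0.1764]
247 244.5 263.5 [0.527  0.4769] mid [0.5019 0.1738]
248 244.5 263.5 [0.5269 0.4769] mid [0.5019 0.1711]
249 248.5 263.5 [0.5164 0.4768] mid [0.4966 0.1685]
247 238 [[0.5206 0.1989 0.012 ]]
250 238 [[0.5127 0.1989 0.012 ]]
253 238 [[0.5048 0.1989 0.012 ]]
256 238 [[0.4969 0.1989 0.012 ]]
259 239 [[0.489  0.1962 0.012 ]]
262 238 [[0.4811 0.1989 0.012 ]]
```

Tongue midline is x≈0.5015 against the clamp axis at ≈0.501–0.502, width measures 50 mm as specified, and the tip is ~52 mm short of the stop. I slide in now, with force feedback at the end.

```bash
python3 -W ignore - <<'E'
from h import *
o=down(-np.pi/2+.03); u=np.array([-.03,1,0]); u/=np.linalg.norm(u)
p0=np.array([.505,.043,.073])
bot.move_linear(p0+u*.025,o,speed=.05); st("25")
bot.move_linear(p0+u*.044,o,speed=.03); st("44")
s=.044
while s<.058:
    s+=.0007
    bot.move_linear(p0+u*s,o,speed=.012)
    F=bot.get_contact_force(); print("%.4f"%s,F.round(1),bot.get_tool_pos().round(4))
    if F@u<-6 or F@u>9 : break
st("end")
for n in("scene","top"): cv2.imwrite(f"pics/{n}3.png",cv2.cvtColor(cam(n)["frame"],cv2.COLOR_RGB2BGR))
E
```

```text
25 t9.62 p [0.5042 0.0681 0.073 ] F [ 0.47 -0.38 -4.05] M [ 0.05   0.054 -0.025] w0.0141
44 t10.41 p [0.5037 0.0869 0.073 ] F [-0.56  0.14 -3.34] M [ 0.111  0.033 -0.008] w0.0134
0.0447 [-0.4 -0.8 -5.2] [0.5037 0.0876 0.073 ]
0.0454 [ 0.4 -0.  -4.6] [0.5036 0.0884 0.073 ]
0.0461 [ 0.7  0.9 -4.9] [0.5036 0.0892 0.073 ]
0.0468 [ 0.4  0.1 -4. ] [0.5036 0.0899 0.073 ]
0.0475 [ 0.4  0.4 -3.4] [0.5036 0.0906 0.073 ]
0.0482 [-0.6  1.  -4.2] [0.5035 0.0912 0.073 ]
0.0489 [ 0.8 -0.1 -4.1] [0.5035 0.0919 0.073 ]
0.0496 [ 0.6 -0.  -4.9] [0.5035 0.0926 0.073 ]
0.0503 [-0.5  0.2 -4.1] [0.5035 0.0933 0.073 ]
0.0510 [-0.  -0.2 -4. ] [0.5035 0.094  0.073 ]
0.0517 [-0.  -0.4 -4.1] [0.5034 0.0947 0.073 ]
0.0524 [ 0.5 -4.2 -1.9] [0.5035 0.0951 0.073 ]
0.0531 [ 0.6 -6.5 -1.4] [0.5036 0.0951 0.0731]
end t13.66 p [0.5036 0.0951 0.0731] F [ 0.6  -6.5  -1.43] M [-1.701 -0.134  0.066] w0.0137
```

```bash
python3 -W ignore - <<'E'
from h import *
o=down(-np.pi/2+.03); u=np.array([-.03,1,0]); u/=np.linalg.norm(u)
p0=np.array([.505,.043,.073])
bot.move_linear(p0+u*.0522,o,speed=.01); bot.hold(.1); st("relax")
bot.command_gripper(.05); st("open")
q=bot.get_tool_pos(); 
bot.move_linear(q+[0,0,.13],o,speed=.2); st("up")
# go aside to look & toward thimble start
a=np.radians(175)
qq=bot.solve_ik([.4997,.2204,.20],down(a)); print(np.round(qq,2),np.round(bot.get_joint_positions(),2))
for n in("scene","top"): cv2.imwrite(f"pics/{n}4.png",cv2.cvtColor(cam(n)["frame"],cv2.COLOR_RGB2BGR))
E
```

```text
relax t14.11 p [0.5035 0.095  0.073 ] F [ 1.81 -4.6  -2.77] M [-0.972 -0.11   0.053] w0.0141
open t14.84 p [0.5034 0.0952 0.073 ] F [-0.27  0.18 -0.65] M [-0.006 -0.023  0.032] w0.0497
up t15.64 p [0.5029 0.095  0.202 ] F [ 0.58 -0.93 -0.38] M [0.029 0.066 0.007] w0.0497
[ 0.36  0.52 -1.08  1.81  0.51  1.12  2.15] [ 0.15  0.27 -0.46  1.9   0.14  1.   -1.92]
```

View pics/top4.png

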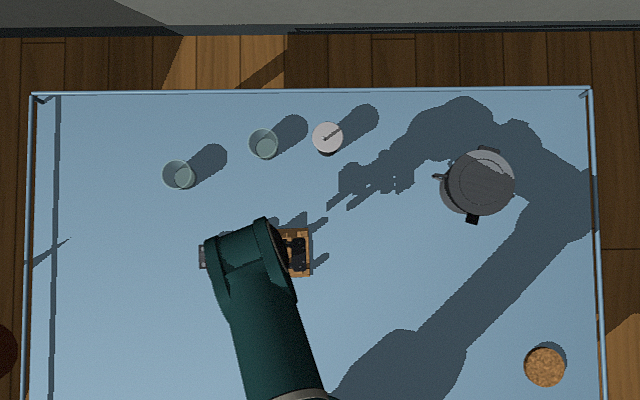

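View pics/scene4.png

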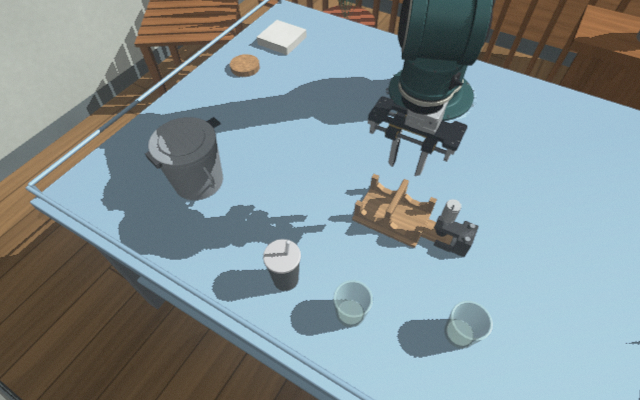

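The rack is in the clamp and free of the gripper (scene: bar at (398,195), tongue under the foot at about (440,235)). Now I move above the thimble with joint 7 wound up for clockwise turning.

```bash
python3 -W ignore - <<'E'
from h import *
T=np.array([.4997,.2204])
a=-np.pi/2+.03
q=np.array(bot.solve_ik([*T,.20],down(a))); print(q.round(2))
q7=q[6]; q[6]=2.6; a0=a+2.6-q7
bot.movej(q); st("above"); print("a0",a0, np.round(bot.get_joint_positions(),2)); 
y=Ro.from_euler('xyz',bot.get_orientation()).as_matrix()[:,1]; print(y.round(3),np.cos(a0),np.sin(a0))
q2=bot.solve_ik([*T,.108],down(a0)); print(np.round(q2,2)); q3=bot.solve_ik([*T,.108],down(a0-1.5)); print(np.round(q3,2))
d=cam("scene"); cv2.imwrite("pics/scene5.png",cv2.cvtColor(d["frame"],cv2.COLOR_RGB2BGR))
d=cam("top"); cv2.imwrite("pics/top5.png",cv2.cvtColor(d["frame"],cv2.COLOR_RGB2BGR))
E
```

```text
[-0.05  0.34 -0.51  1.82  0.2   1.02 -2.18]
above t19.64 p [0.4997 0.2203 0.2   ] F [-0.38  0.04  0.7 ] M [ 0.126 -0.085  0.053] w0.0501
a0 3.2415712824233047 [-0.05  0.34 -0.51  1.82  0.2   1.02  2.6 ]
[-0.995 -0.099  0.   ] -0.9950062986073713 -0.09981215222435855
[-0.09  0.46 -0.48  1.9   0.28  0.84  2.53]
[-0.3   0.43 -0.21  1.91  0.12  0.82  1.17]
```

View pics/scene5.png

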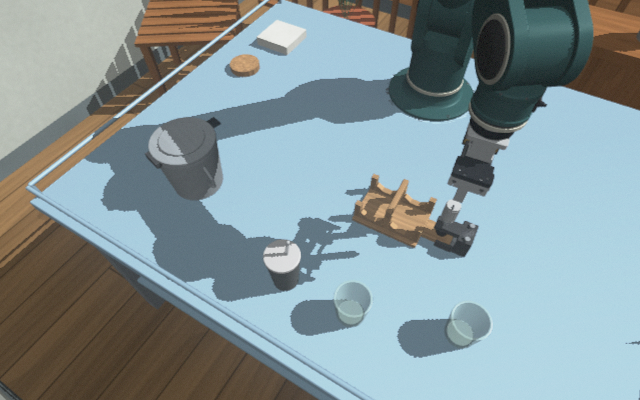

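```bash
python3 -W ignore - <<'E'
from h import *
bot.move_linear([.4997,.2204,.13],speed=.15); bot.move_linear([.4997,.2204,.108],speed=.06); st("down")
d=cam("scene"); cv2.imwrite("pics/scene6.png",cv2.resize(cv2.cvtColor(d["frame"],cv2.COLOR_RGB2BGR)[130:265,390:530],None,fx=4.4,fy=4.4,interpolation=cv2.INTER_CUBIC))
bot.command_gripper(0.0,5); bot.hold(.1); st("closed 5N")
E
```

```text
down t20.88 p [0.4996 0.2204 0.1078] F [ 0.22  0.03 -0.18] M [ 0.09  -0.047  0.018] w0.0502
closed 5N t21.45 p [0.4997 0.2204 0.1081] F [-1.73 -1.41  4.58] M [ 0.016  0.536 -0.019] w0.0327
```

View pics/scene6.png

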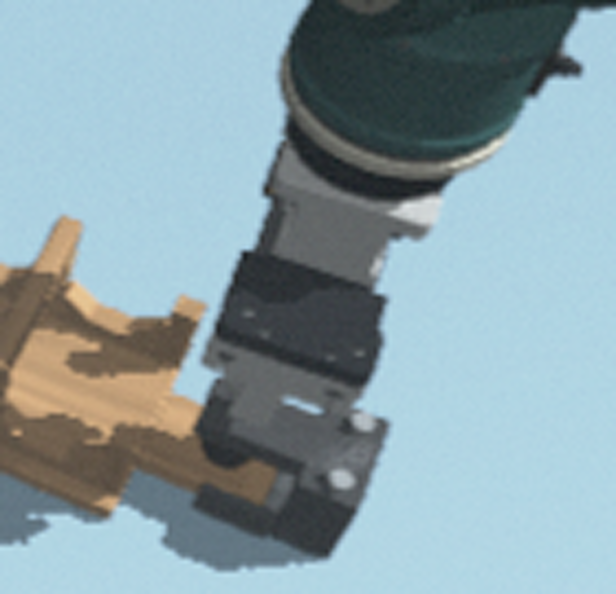

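```bash
cat > turn.py <<'E'
from h import *
import json
def run(S,nmax,da=.06,mstop=None,follow=True,log=1):
    for i in range(nmax):
        F=np.array(bot.get_contact_force());M=bot.get_torque()
        # admittance
        S["x"]+=float(np.clip(2e-5*F[0],-1e-4,1e-4)); S["y"]+=float(np.clip(2e-5*F[1],-1e-4,1e-4))
        dz=float(np.clip(3e-5*F[2],-2e-4,2e-4))
        S["a"]-=da; S["z"]+=dz-(.005*da if follow else 0)
        bot.move_linear([S["x"],S["y"],S["z"]],down(S["a"]),speed=.006)
        F=bot.get_contact_force();M=bot.get_torque(); p=bot.get_tool_pos()
        if i%log==0: print("t%.2f turn %.2f z %.4f (cmd %.4f) F %s Mz %.3f q7 %.2f"%(bot.get_time(),S["a0"]-S["a"],p[2],S["z"],np.round(F,1),M[2],bot.get_joint_positions()[6]))
        S.setdefault("h",[]).append([S["a0"]-S["a"],float(p[2]),float(F[2]),float(M[2])])
        if mstop and len(S["h"])>3 and np.mean([h[3] for h in S["h"][-3:]])>mstop: print("mstop"); break
        if abs(F[2])>15 or np.hypot(F[0],F[1])>20: print("FORCE STOP"); break
    json.dump(S,open("S.json","w"))
E
python3 -W ignore - <<'E'
from turn import *
bot.command_gripper(0.0,22); bot.hold(.1); st("22N")
S=dict(x=.4997,y=.2204,z=.108,a=3.2415712824233047,a0=3.2415712824233047)
run(S,6)
E
```

```text
22N t21.77 p [0.4997 0.2204 0.1081] F [-2.95 -0.5   6.1 ] M [-0.052  0.685 -0.023] w0.0320
t22.02 turn 0.06 z 0.1079 (cmd 0.1079) F [-1.3 -0.6  2. ] Mz -0.070 q7 2.48
t22.27 turn 0.12 z 0.1076 (cmd 0.1076) F [ 0.1 -0.3  1.5] Mz -0.163 q7 2.43
t22.52 turn 0.18 z 0.1073 (cmd 0.1074) F [-2.  -0.1  0.4] Mz -0.134 q7 2.38
t22.77 turn 0.24 z 0.1070 (cmd 0.1071) F [ 0.1  0.6 -1.2] Mz -0.166 q7 2.32
t23.02 turn 0.30 z 0.1067 (cmd 0.1068) F [-0.8 -0.5 -1.5] Mz -0.096 q7 2.27
t23.27 turn 0.36 z 0.1064 (cmd 0.1064) F [-0.5  0.5 -0.7] Mz -0.088 q7 2.22
```

```bash
python3 -W ignore - <<'E'
from turn import *
S=json.load(open("S.json"))
print(np.round(bot.get_joint_torque(),2))
run(S,7)
print(np.round(bot.get_joint_torque(),2)); st()
y=Ro.from_euler('xyz',bot.get_orientation()).as_matrix()[:,1]; print(y.round(3))
d=cam("scene"); cv2.imwrite("pics/scene7.png",cv2.resize(cv2.cvtColor(d["frame"],cv2.COLOR_RGB2BGR)[150:265,400:520],None,fx=5,fy=5,interpolation=cv2.INTER_CUBIC))
d=cam("top"); cv2.imwrite("pics/top7.png",cv2.resize(cv2.cvtColor(d["frame"],cv2.COLOR_RGB2BGR)[200:300,180:310],None,fx=6,fy=6,interpolation=cv2.INTER_CUBIC))
E
```

```text
[-2.100e-01 -7.742e+01 -6.450e+00 -3.442e+01  9.000e-02  2.000e-02
 -5.400e-01]
t23.52 turn 0.42 z 0.1061 (cmd 0.1061) F [-0.4  0.5 -1.2] Mz -0.139 q7 2.16
t23.77 turn 0.48 z 0.1058 (cmd 0.1058) F [ 0.3 -1.2  0.2] Mz -0.102 q7 2.11
t24.02 turn 0.54 z 0.1055 (cmd 0.1055) F [-0.6 -1.   1.5] Mz -0.065 q7 2.06
t24.27 turn 0.60 z 0.1052 (cmd 0.1052) F [-0.1 -1.   0.4] Mz -0.149 q7 2.00
t24.52 turn 0.66 z 0.1049 (cmd 0.1049) F [ 0.6 -0.3 -1. ] Mz -0.127 q7 1.95
t24.77 turn 0.72 z 0.1046 (cmd 0.1046) F [0.7 0.4 0.1] Mz -0.107 q7 1.90
t25.02 turn 0.78 z 0.1043 (cmd 0.1043) F [ 0.4 -1.3  0.1] Mz -0.096 q7 1.84
[ -0.75 -77.18  -5.14 -33.47  -0.26   0.29  -0.54]
 t25.02 p [0.4996 0.2203 0.1043] F [ 0.4  -1.29  0.14] M [-0.048 -0.411 -0.096] w0.0315
[-0.78   0.626 -0.   ]
```

View pics/scene7.png

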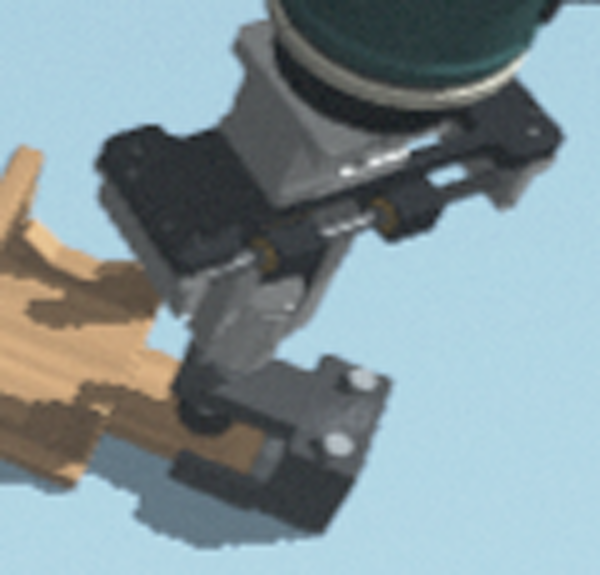

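View pics/top7.png

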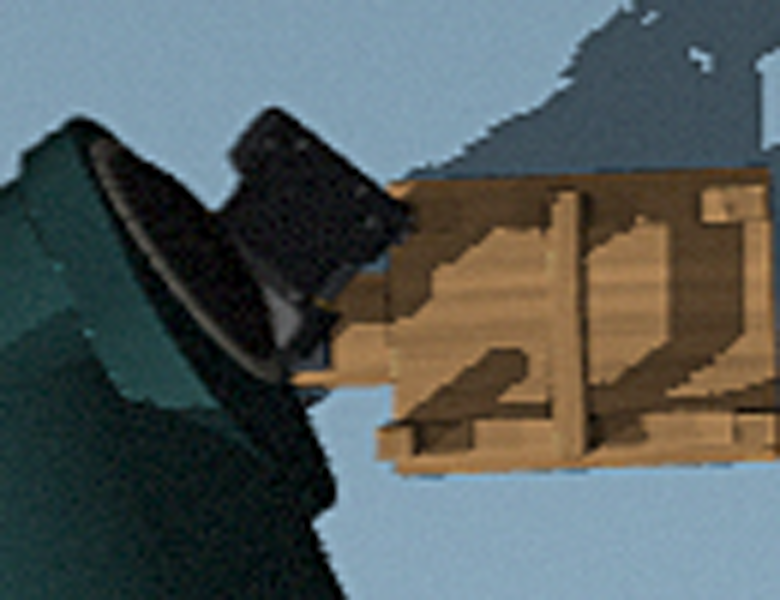

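The tool has turned clockwise (jaw axis 185°→141°) and sinks with the thimble with Fz near 0. The foot, at (205,415) in the scene crop, is close above the tongue, and the rack is still seated. I continue the turn, watching torque and Fz.

```bash
sed -i 's/np.mean(\[h\[3\] for/-np.mean([h[3] for/; s/abs(F\[2\])>15/abs(F[2])>8/' turn.py; python3 -W ignore - <<'E'
from turn import *
S=json.load(open("S.json"))
run(S,24,mstop=.19)
E
```

```text
t25.37 turn 0.84 z 0.1040 (cmd 0.1040) F [ 1.5 -0.8  0.1] Mz -0.120 q7 1.79
t25.62 turn 0.90 z 0.1037 (cmd 0.1037) F [ 1.8 -1.2 -0.5] Mz -0.140 q7 1.74
t25.87 turn 0.96 z 0.1034 (cmd 0.1034) F [ 1.3 -0.4  0.4] Mz -0.107 q7 1.68
t26.12 turn 1.02 z 0.1031 (cmd 0.1031) F [ 0.7 -0.6  0.8] Mz -0.142 q7 1.63
t26.37 turn 1.08 z 0.1028 (cmd 0.1029) F [ 0.6 -1.  -1.2] Mz -0.115 q7 1.58
t26.62 turn 1.14 z 0.1027 (cmd 0.1025) F [ 0.  -0.6  3.8] Mz -0.005 q7 1.52
t26.87 turn 1.20 z 0.1027 (cmd 0.1023) F [-1.1 -0.8  7. ] Mz 0.027 q7 1.47
t27.12 turn 1.26 z 0.1026 (cmd 0.1022) F [-0.2 -1.4  9.3] Mz -0.032 q7 1.41
FORCE STOP
```

At turn ≈1.1 rad (5.5 mm down) the sinking stalled, Fz rose and Mz jumped by ≈+0.12, so the foot has gripped and the ratchet is starting to slip. I stop following, relieve Fz and turn on in small steps.

```bash
python3 -W ignore - <<'E'
from turn import *
S=json.load(open("S.json"))
S["z"]+=.0003
bot.move_linear([S["x"],S["y"],S["z"]],down(S["a"]),speed=.004); st("relieved")
run(S,6,follow=False)
E
```

```text
relieved t27.37 p [0.4998 0.2202 0.1027] F [-0.21 -1.46  5.83] M [-0.322 -0.096  0.051] w0.0318
t27.62 turn 1.32 z 0.1027 (cmd 0.1027) F [ 0.7 -0.6  3.3] Mz 0.001 q7 1.36
t27.87 turn 1.38 z 0.1027 (cmd 0.1028) F [ 1.2 -0.3  1.2] Mz 0.002 q7 1.31
t28.12 turn 1.44 z 0.1027 (cmd 0.1028) F [ 0.4  0.3 -0.7] Mz -0.060 q7 1.26
t28.37 turn 1.50 z 0.1027 (cmd 0.1028) F [ 0.8 -0.7 -0.4] Mz -0.024 q7 1.20
t28.62 turn 1.56 z 0.1027 (cmd 0.1028) F [ 2.6 -0.5 -0.9] Mz -0.052 q7 1.15
t28.87 turn 1.62 z 0.1027 (cmd 0.1028) F [ 0.3 -1.1  0.3] Mz 0.004 q7 1.10
```

```bash
python3 -W ignore - <<'E'
from turn import *
S=json.load(open("S.json"))
run(S,5,follow=False)
bot.hold(.2); st("end")
bot.command_gripper(.05); st("open")
bot.move_linear([S["x"],S["y"],.20],speed=.15); st("up")
q=np.array(bot.get_joint_positions()); q[0]-=.9; q[1]-=.15
print(q.round(2)); bot.movej(q); st("aside")
for n in("scene","top"): cv2.imwrite(f"pics/{n}8.png",cv2.cvtColor(cam(n)["frame"],cv2.COLOR_RGB2BGR))
E
```

```text
t29.12 turn 1.68 z 0.1028 (cmd 0.1028) F [ 0.6 -1.4 -0.5] Mz -0.004 q7 1.04
t29.37 turn 1.74 z 0.1028 (cmd 0.1028) F [ 0.6 -0.8  0.7] Mz -0.057 q7 0.99
t29.62 turn 1.80 z 0.1028 (cmd 0.1028) F [-0.3 -1.6 -0.2] Mz 0.064 q7 0.94
t29.87 turn 1.86 z 0.1027 (cmd 0.1028) F [ 0.  -0.8 -1.3] Mz -0.020 q7 0.88
t30.12 turn 1.92 z 0.1027 (cmd 0.1028) F [ 0.2 -0.9 -0.6] Mz -0.051 q7 0.83
end t30.32 p [0.4998 0.22   0.1027] F [-0.78 -0.61 -0.16] M [-0.19   0.043  0.098] w0.0316
open t30.82 p [0.4998 0.2201 0.1028] F [ 0.37 -0.09  0.05] M [ 0.022 -0.082  0.01 ] w0.0498
up t31.62 p [0.4994 0.2198 0.1992] F [ 0.73 -0.83  0.29] M [ 0.058 -0.133 -0.021] w0.0500
[-1.33  0.15 -0.05  1.84  0.02  1.    0.84]
aside t33.39 p [0.1411 0.5346 0.2815] F [-0.    0.17 -0.58] M [-0.041 -0.091 -0.02 ] w0.0499
```

View pics/top8.png

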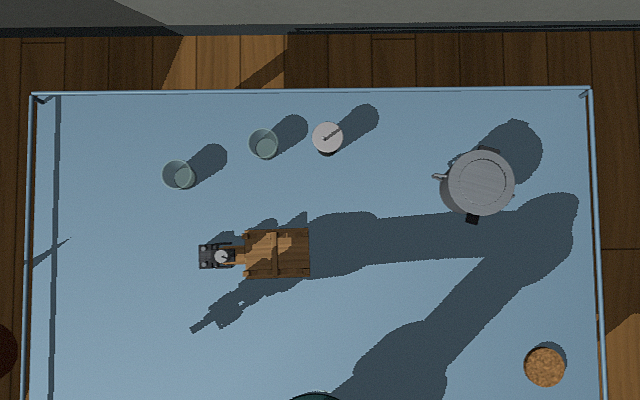

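View pics/scene8.png

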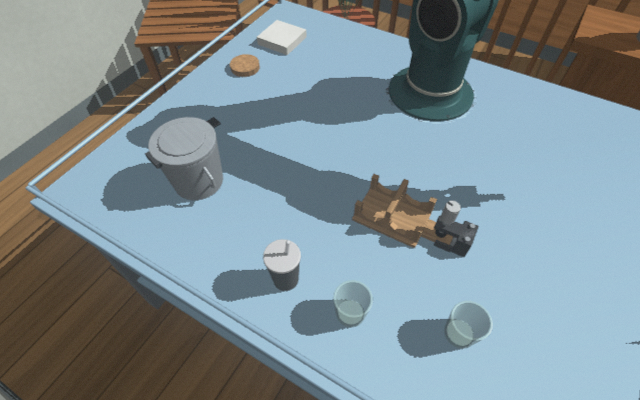

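```bash
python3 - <<'E'
import cv2
for i in(0,8):
  a=cv2.imread(f"pics/top{i}.png");b=cv2.imread(f"pics/scene{i}.png")
  A=cv2.resize(a[240:274,203:243],None,fx=9,fy=9,interpolation=cv2.INTER_CUBIC); B=cv2.resize(b[190:224,434:474],None,fx=9,fy=9,interpolation=cv2.INTER_CUBIC)
  C=cv2.hconcat([A,B]); D=C if i==0 else cv2.vconcat([D,C])
cv2.imwrite("pics/cmp.png",cv2.resize(D,None,fx=.9,fy=.9))
a=cv2.imread("pics/top8.png")
cv2.imwrite("pics/top8z.png",cv2.resize(a[220:290,190:320],None,fx=6,fy=6,interpolation=cv2.INTER_CUBIC))
E
python3 -W ignore - <<'E'
from h import *
t=cam("top"); s=cam("scene")
for d,c0 in((t,(221,257)),(s,(453,208))):
    f=d["frame"].astype(int); x,y=c0
    g=f.min(2); sat=f.max(2)-g
    m=(g>120)&(sat<25); r=np.zeros_like(m); r[y-15:y+16,x-15:x+16]=m[y-15:y+16,x-15:x+16]
    b,c,st_=blob(r,c0); cn=max(cv2.findContours(b.astype(np.uint8),0,1)[0],key=len)
    e=cv2.fitEllipse(cv2.convexHull(cn)); print(c,st_,e); d["c"]=e[0]
print(tri((t,s),(t["c"],s["c"])))
E
```

```text
[220.05309735 255.94690265] [214 250  13  13 113] ((220.29693603515625, 256.02276611328125), (12.048763275146484, 12.369588851928711), 10.539545059204102)
[453.28776978 206.38129496] [446 200  15  14 139] ((453.057373046875, 206.32992553710938), (12.054858207702637, 15.617058753967285), 121.16631317138672)
[0.50006267 0.22098395 0.12328088]
```

View pics/cmp.png

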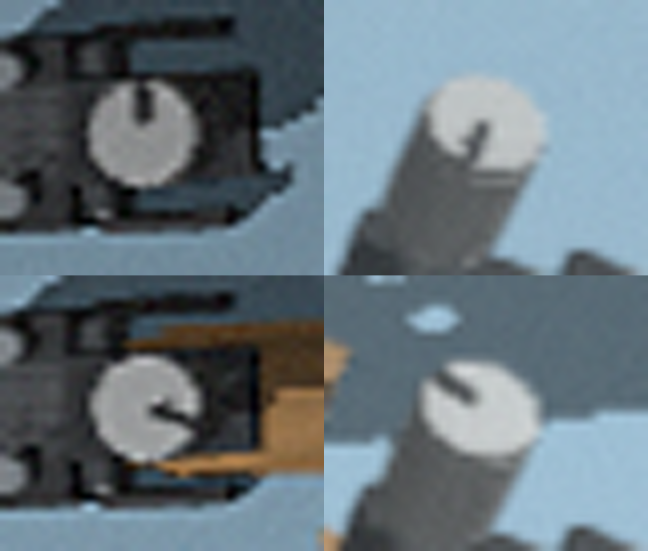

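View pics/top8z.png

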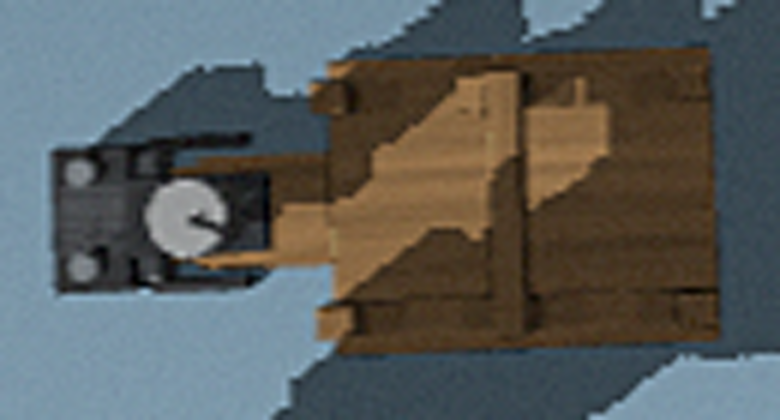

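Bar has turned from 90° to about -21° (≈1.93 rad, against 1.92 commanded) and the thimble top dropped 5.2 mm (≈1.04 rad of screw), leaving roughly 0.8–0.9 rad of slip. A last pose check, then sign-off.

```bash
python3 -W ignore - <<'E'
from h import *
t=cam("top"); f=t["frame"].astype(int)
b,c,s=blob(brown(f,(236,222,325,285))); print(s)
low=np.array([(k,np.where(b[:,k])[0].max()+.5) for k in range(249,307)],float)
rt=np.array([(np.where(b[k])[0].max()+.5,k) for k in range(232,276)],float)
aL,pL=fitl(t,low,.012,"-x edge"); aR,pR=fitl(t,rt,.012,"-y edge")
yaw=aL; ux=np.array([np.cos(yaw),np.sin(yaw)]); uy=np.array([-ux[1],ux[0]])
tip=ux*((pL@ux)+.065)+uy*((pR@uy)+.24); print("tip",tip.round(4),"seat est",[.4988,.2504])
a0=cv2.imread("pics/top0.png").astype(int); a8=cv2.imread("pics/top8.png").astype(int)
for n,(x0,y0,x1,y1) in dict(t2=(158,155,198,192),t1=(245,125,282,162),cup=(308,118,346,158),bucket=(428,142,520,175)).items():
    print(n,"mean diff %.1f"%abs(a0-a8)[y0:y1,x0:x1].mean())
st(); print(bot.get_dq().round(3))
bot.sign_off()
E
```

```text
[ 236  228   74   51 3322]
-x edge yaw 0.0303 pt 0.4393 0.0941 rms 0.70mm
-y edge yaw 0.0352 pt 0.4944 0.0103 rms 0.85mm
tip [0.4996 0.2506] seat est [0.4988, 0.2504]
t2 mean diff 9.4
t1 mean diff 9.3
cup mean diff 11.1
bucket mean diff 9.5
 t33.64 p [0.1405 0.5348 0.2816] F [0.74 0.67 0.72] M [-0.021 -0.02  -0.028] w0.0504
[-0.003 -0.002 -0.003  0.001  0.001  0.     0.   ]
the job is handed in; nothing more can be done
```

```bash
python3 - <<'E'
import cv2,numpy as np
a=cv2.imread("pics/top0.png",0).astype(np.float32);b=cv2.imread("pics/top8.png",0).astype(np.float32)
print("bg",(b-a)[300:340,80:150].mean())
for n,(x0,y0,x1,y1) in dict(t2=(158,155,198,192),t1=(245,125,282,162),cup=(308,118,346,158),bucket=(428,142,520,175)).items():
    print(n,cv2.phaseCorrelate(a[y0:y1,x0:x1].copy(),b[y0:y1,x0:x1].copy()))
E
```

```text
bg 12.318214
t2 ((0.013593497069958715, -0.07993808555613313), 0.9966944965720177)
t1 ((-0.07300558850555205, -0.05808841175536017), 0.9939728171378374)
cup ((0.032323123680949806, 0.051482560283435674), 0.9773354721069336)
bucket ((-0.009033965584606563, 0.008261505291802251), 1.0039919347122863)
```

The rack's tongue is home against the stop, the clamp's ratchet has slipped by about 0.8–0.9 rad, and the job is handed in at 33.6 s with no verdict reported. The foot's pressing force was not measured; I infer it from the slip. I gripped the rack's bar, slid the tongue in with no more than about 6.5 N on the wrist when it met the stop, and let go. I then turned the thimble 1.92 rad clockwise, following it down until the foot gripped at about 1.1 rad, and moved the arm clear.

Last checks:
- **Rack position:** the tongue's end measured at (0.4996, 0.2506) m against a seat estimate of (0.4988, 0.2504) m. The rack's yaw was about 0.03 rad, the same as the clamp's.
- **Thimble:** its bar turned about 1.93 rad in the pictures and its top dropped 5.2 mm, about 1.04 rad of screw, which agrees with the commanded turn and the slip estimate.
- **Bystanders:** none of the four shifted by more than 0.1 pixel (about 0.3 mm) in the top view. A plain brightness comparison first showed a difference of 9–11 grey levels, but that was an overall brightness change of about 12.
- **Robot:** the wrist force read about zero, so it touches nothing.

Two readings did not look as expected:
- **Torque:** the wrist torque about the vertical carried an unexplained offset of about -0.28 N m while gripping the thimble. I judged the slip from the torque step of about +0.1 N m and from the thimble no longer sinking.
- **Downward push:** the arm pressed down on the thimble with up to about 9 N for under a second when the foot first gripped. I relieved it at once.

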